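# Widen the rack bay and stow the hanging canister

### The job

Make room in the plating rack for the blue-lidded canister: lift the orange divider out of its notches and seat it fully in the next pair of notches towards the yellow squeeze bottle. Then lift the blue-lidded canister up off its hook on the stand and set it down gently, upright on the rack's floor in the empty bay you widened. Leave the other two canisters hanging and the two bottles standing where they are, and let go of everything.

Things in the scene. Friction and masses are not known exactly. Their poses are not given: they have to be found in the camera images.
- stand: Fixed steel frame, open at its front (-x), three canisters hanging in a row along y. Origin: on the counter under the middle canister's axis; +x to the back. Hooks at y -105, 0, 105 mm; hanging canisters have axes at x 0, undersides at z 50 mm, and lean on a rest rail (z 80, x 46 mm). Posts at x 100, y +-160 mm, 150 mm high; feet 8 mm high, x -50 to 150 mm.
- stand_hook (a point): Middle hook: where the canister's handle bar axis rests; x, y, z as the stand. All hooks alike: flat strap 26 mm wide (y) coming from +x, its upper face 3.5 mm below this point; an upturned lip, 4 mm thick, close in front (-x) of the bar, rises 20 mm above the strap. Raise a canister more than 20 mm before drawing it off to -x.
- canister_blue: Canister with BLUE lid, knob and band, on any of the three hooks, its handle towards the stand's +x. Steel body 80 mm diameter, 100 mm high; lid 81 mm diameter, z 100 to 114 mm, which does not come off. Origin: centre of its underside, z up. 0.2 to 0.45 kg.
- blue_knob (a point): Middle of the blue canister's lid knob, on its axis 132 mm above its underside: upright round knob 30 mm diameter, 36 mm high (z 114 to 150 mm), strong enough to lift it by.
- blue_handle (a point): Middle of the blue canister's D-handle, 66 mm from its axis (+x), 88 mm above its underside: level round bar 7 mm thick parallel to y, 63 mm wide overall, 22 mm gap between bar and body.
- canister_white: The same canister with WHITE lid, knob and band, on another hook. To be left hanging. Origin: centre of its underside.
- canister_green: The same canister with GREEN lid, knob and band, on another hook. To be left hanging. Origin: centre of its underside.
- rack: Fixed open aluminium trough, 292 (y) x 126 (x) x 60 mm high. Origin: centre of its underside. Floor 5 mm, walls 8 mm thick; inside 276 x 110 mm. The divider starts at y +76 or -76 mm, leaving an empty end bay 59 mm wide; with the divider one notch nearer the middle that bay is 97 mm wide, its centre at y +-89.5 mm (same sign as the divider).
- rack_notch (a point): Middle between the floors of the middle pair of notches (y 0), 36 mm above the rack's underside; axes as the rack. Five pairs of notches, cut from the tops of both long walls at y -76, -38, 0, 38, 76 mm, are 9 mm wide and 24 mm deep with mouths rounded at 4 mm radius.
- divider: Loose orange divider standing across the rack in a pair of notches, 0.12 kg. Panel 6 mm thick (y), 98 mm wide (x); above it a band 136 mm wide, z 26 to 52 mm, whose ends sit in the notches. Origin: centre of the panel's lower edge, z up; fully seated it is 10 mm above the rack's origin. Raise it more than 25 mm to clear the notches.
- divider_tab (a point): Middle of the divider's grip tab, 74 mm above the divider's origin: upright tab 12 mm thick (y), 50 mm wide (x), 44 mm high, the place to hold it.
- squeeze_bottle: Yellow squeeze bottle, 54 mm diameter, 152 mm high with its pointed nozzle, standing on the rack's floor on the other side of the divider, about 76 mm from the rack's middle. Origin: centre of its underside. To be left alone.
- dispenser: White dispenser bottle with a blue band, 60 mm diameter, 150 mm high, standing on the counter between robot, stand and rack. Origin: centre of its underside. To be left alone.
Not all that is in view belongs to the job. What is meant by the divider is not green or turquoise, and is the larger of those in its own colour.

How it is judged (in metres and radians):
On the way, in this order (a step that is already met when the one before it is completed fails the run):
1. the divider stands fully seated and released in the next pair of notches towards the squeeze bottle (((y of divider in the frame of rack between 0.033 and 0.043 m and y of squeeze_bottle in the frame of rack between -0.12 and -0.03 m) or (y of divider in the frame of rack between -0.043 and -0.033 m and y of squeeze_bottle in the frame of rack between 0.03 and 0.12 m)) and z of divider in the frame of rack below 0.014 m and x of divider in the frame of rack between -0.01 and 0.01 m and angle between divider's own z axis and vertical below 0.12 rad and contact force between divider and the fingers below 0.2 N), for 0.2 s.
2. the blue-lidded canister is off its hook, clear of the stand (distance of canister_blue from where it was at the start of the episode above 0.08 m and contact force between canister_blue and stand below 0.1 N), for 0.1 s.
At the end, for the whole second after the job is handed in: Divider seated one notch pair nearer the squeeze bottle (within 5 mm, tilt under 0.12 rad); blue canister upright (tilt under 0.08 rad) on the rack floor in the widened bay; both released, at rest; other canisters within 20 mm, bottles within 25 mm of their starts (((y of divider in the frame of rack between 0.033 and 0.043 m and y of squeeze_bottle in the frame of rack between -0.12 and -0.03 m and y of canister_blue in the frame of rack between 0.07 and 0.11 m) or (y of divider in the frame of rack between -0.043 and -0.033 m and y of squeeze_bottle in the frame of rack between 0.03 and 0.12 m and y of canister_blue in the frame of rack between -0.11 and -0.07 m)) and z of divider in the frame of rack below 0.014 m and x of divider in the frame of rack between -0.01 and 0.01 m and angle between divider's own z axis and vertical below 0.12 rad and z of canister_blue in the frame of rack below 0.01 m and x of canister_blue in the frame of rack between -0.02 and 0.02 m and angle between canister_blue's own z axis and vertical below 0.08 rad and linear speed of each of canister_blue, divider below 0.02 m/s and contact force between each of canister_blue, divider and the fingers below 0.2 N and distance of each of canister_white, canister_green from where it was at the start of the episode below 0.02 m and distance of each of squeeze_bottle, dispenser from where it was at the start of the episode below 0.025 m); the robot touches nothing.
It fails at once if the white-lidded canister is disturbed on its hook (moved over 20 mm or tipped) (distance of canister_white from where it was at the start of the episode above 0.02 m or angle between canister_white's own z axis and vertical above 0.3 rad).
It fails at once if the green-lidded canister is disturbed on its hook (moved over 20 mm or tipped) (distance of canister_green from where it was at the start of the episode above 0.02 m or angle between canister_green's own z axis and vertical above 0.3 rad).
It fails at once if the squeeze bottle is pushed (over 25 mm) or tipped (distance of squeeze_bottle from where it was at the start of the episode above 0.025 m or angle between squeeze_bottle's own z axis and vertical above 0.3 rad).
It fails at once if the white dispenser bottle is pushed (over 25 mm) or tipped (distance of dispenser from where it was at the start of the episode above 0.025 m or angle between dispenser's own z axis and vertical above 0.3 rad).
It fails at once if the blue-lidded canister is dropped or slammed into the rack (comes down faster than 0.45 m/s) (linear speed of canister_blue above 0.45 m/s and z of canister_blue in the frame of rack below 0.06 m and x of canister_blue in the frame of rack between -0.06 and 0.06 m and y of canister_blue in the frame of rack between -0.14 and 0.14 m).
It also fails if it takes over 64 s, if anything falls off the work surface, if the arm or the gripper's body presses on something with over 40 N, if the wrist force passes 120 N, or if a joint passes its speed limit or range.

### The arm

A 6-joint arm with a two-finger parallel gripper is mounted at the origin on the work surface. World frame = base frame: x ahead of the robot, y to its left, z up, the work surface at z = 0. Lengths are in mm, angles in degrees, forces in N, time in s.
With the tool pointing down it reaches from about 275 to 850 mm from the base axis. Payload 5.2 kg.
Tool frame: the origin (TCP) lies midway between the tips of the shut fingers; the grasp point (between the pads) lies 19 mm behind it (ctrl.grip_depth is the distance from the TCP to the grasp point, in mm); z points along the fingers, y is the direction in which the jaws open and shut (so a half turn about z gives the same grasp; the last joint's range is limited). The gripper opens to 85 mm and grips with 20 to 120 N. Pads are 22 mm wide; open, the fingers measure 114 mm over their backs; the gripper's body (76 mm by 85 mm) begins 54 mm behind the grasp point. The pads swing forward as they close: fully open they stand 13 mm farther back than shut.
Start: joints at [-74.931, 14.817, 87.949, -0, 77.235, -11.62], TCP at [247.046, -491.399, 231.31] pointing down, gripper open.
Joint ranges: [-179.93, 179.93], [-52.35, 119.4], [10.71, 147.94], [-69.91, 249.91], [12.55, 155.21], [-178.61, 178.61]. Speed limits (degrees/s): [147.25, 147.25, 180, 180, 180, 180].

### API

Orientations are given as [roll, pitch, yaw] about the fixed x, y, z axes, in that order (R = Rz(yaw) Ry(pitch) Rx(roll)).
In Python, from workcell import ctrl, read_camera, spotter gives the robot as it stands. The module is installed in compiled form; this text tells all that it offers.
- The arm moves only by the tool servo_tool, never from a script. Its argument "plan" is a list of rows, each a list of 6 numbers: the shift along the tool's x, y, z in m, then the turn, a rotation vector about the tool's x, y, z in degrees. A call has exactly 8 rows; each row shifts and turns the commanded pose from where the row before left it, along the tool's axes as they then stand; what a row does not reach is not made up. A row lasts 1/8 s, in which the tool goes at most 62.5 mm and 10.7 degrees, less where a joint would pass 70% of its speed; a pose out of reach is approached as far as the arm can. A call is refused whole if a number of a shift passes 0.0625 or a number of a turn 10.7, either way. A call with a gripper value outside its range is refused whole. "hand" is the closure, from 0 (fully open) to 1 (shut), set as the call begins (left out, the last holds). The fingers move at their own pace and stop on an object; "force" is the grip in N (left out, the last holds). Time passes only in rows, so rows that do not move let the fingers close, or fill a call up. It gives the time, the measured TCP pose, the force and the opening at its end, in the units of the state.
- ctrl.sense(): the state, without advancing time (a new reading comes with each control period).
- read_camera(name): name is "side" or "top" or "wrist"; returns a dict with "pixels" (400x640x3 uint8, red, green, blue), "K" (3x3 intrinsics, pixels), "k1" (the pictures are not rectified: a ray, as slopes to the right and down, at radius r is drawn at 1 + k1 r^2 times it, then the intrinsics apply), "world_from_camera" (4x4, takes a point from camera to world coordinates); the wrist camera has in their place "tool_from_camera" (4x4, takes a point from camera to tool coordinates, whose origin is the TCP and whose axes are the flange's). Camera axes: x right, y down, z forward; pixel columns grow to the right and rows downward; lengths in mm; the calibration is good to about 2 mm. A picture is of the moment at which its call begins: read the wrist's pose just before it. There is no depth.
- ctrl.close_job(): hands the job in, once; it reports no verdict.
Trained networks look in a picture, given as the dict that the camera call returned (one of the last four; its "shot" number tells which), for a name from the list of things; names that differ only in an ending like _2 or _b are one class to them, and where a whole thing is asked for, a point or a joint stands for the part that bears it (a point fixed in the world has none). Each returns a list of dicts, best first, with "score" (0 to 1); they miss things now and then, are a little off and sometimes report something else, mostly with a low value. They report only what shows in the picture. A call takes as long as a camera call. They do not tell look-alikes from the thing itself.
- spotter.outline_of(picture, thing): "mask" (400x640 bool, what is visible of it) and "rect" ([left, top, right, bottom] in pixels, round what is visible of it).
The state is a dict: "time_s": time; "qpos": joint angles; "joint_vel": joint speeds; "effort": joint torques, N m; "tcp_pos": TCP position; "tcp_rot": TCP orientation; "force": force on the tool from outside, world axes, zero at the start; "wrist_torque": the same for the moment, N m; "gripper_width": finger opening in mm.
Only numpy, scipy, OpenCV 4.12 (cv2) and the standard library are available. Lean on these libraries where they do the work, as an engineer would, in place of code of your own. Each camera call takes 0.05 s, during which the arm holds its last target.

## Working session

There is one attempt and no reset: what is moved stays moved. The work goes in short steps, Python scripts to look and compute and a tool call to move; the robot and the scene stay as the last step left them, time stands still between calls to the robot, and variables do not carry over. Pictures are saved under pics/ and viewed, and the job is handed in when it is done.

Besides the shell and the picture viewer there is one more tool, called after ">>>" as a command line: name --pt "numbers of a row" for each row, then --argument value for the rest. servo_tool: Moves the arm, as the interface text tells. Its arguments: {"type":"object","properties":{"plan":{"type":"array","items":{"type":"array","items":{"type":"number"}}},"hand":{"type":"number"},"force":{"type":"number"}},"required":["plan"]}

```bash
mkdir -p pics; python3 - <<'E'
from workcell import ctrl, read_camera, spotter
import cv2,json
s=ctrl.sense(); print({k:s[k] for k in('time_s','tcp_pos','tcp_rot','gripper_width')})
for n in("side","top"):
    p=read_camera(n); cv2.imwrite(f"pics/{n}0.png",p["pixels"][:,:,::-1])
    print(n,p["K"],p["k1"],p["world_from_camera"])
    for t in ("rack","divider","squeeze_bottle","dispenser","canister_blue","canister_white","canister_green","stand"):
        print(t,[(round(d["score"],2),d["rect"]) for d in spotter.outline_of(p,t)][:4])
E
```

```text
{'time_s': 0.0, 'tcp_pos': array([ 246.9014687 , -490.86372027,  230.45939176]), 'tcp_rot': array([-1.79895002e+02, -2.32953215e-02,  2.66850072e+01]), 'gripper_width': 85.63678965451416}
side [[433.4853269    0.         311.77949366]
 [  0.         433.4853269  198.89175747]
 [  0.           0.           1.        ]] 0.0017626832179493093 [[-7.24823676e-01 -5.36158875e-01  4.32624894e-01 -1.89909694e+01]
 [-6.88886862e-01  5.56671889e-01 -4.64275027e-01  5.31659253e+02]
 [ 8.09505878e-03 -6.34547137e-01 -7.72841769e-01  1.03276592e+03]
 [ 0.00000000e+00  0.00000000e+00  0.00000000e+00  1.00000000e+00]]
rack [(0.84, [314.1, 138.1, 392.3, 210.6])]
divider [(0.76, [295.4, 145.0, 323.0, 164.5]), (0.69, [325.1, 158.4, 362.6, 194.0]), (0.67, [431.8, 167.1, 454.3, 199.7])]
squeeze_bottle [(0.64, [364.2, 130.7, 389.3, 171.0]), (0.33, [314.0, 137.1, 394.4, 212.6])]
dispenser [(0.66, [308.3, 199.0, 329.4, 250.7])]
canister_blue [(0.72, [149.9, 239.7, 198.3, 296.5])]
canister_white [(0.82, [190.0, 216.1, 233.0, 268.4])]
canister_green [(0.84, [224.8, 193.3, 268.4, 248.3]), (0.29, [326.2, 157.6
[... 411 characters left out ...]
+02]
 [ 0.00000000e+00  0.00000000e+00  0.00000000e+00  1.00000000e+00]]
rack [(0.96, [359.8, 158.0, 478.5, 214.4]), (0.31, [384.5, 156.9, 396.3, 211.7])]
divider [(0.94, [392.4, 235.0, 417.5, 276.5]), (0.84, [384.2, 154.4, 398.0, 205.7]), (0.76, [373.7, 122.1, 408.9, 136.8]), (0.69, [446.2, 264.0, 496.1, 277.6])]
squeeze_bottle [(0.66, [432.9, 175.7, 465.3, 200.7])]
dispenser [(0.67, [303.0, 196.1, 327.6, 228.0])]
canister_blue [(0.83, [148.0, 126.3, 196.7, 175.7])]
canister_white [(0.74, [193.6, 125.2, 242.7, 177.6]), (0.57, [435.4, 176.1, 464.2, 200.5])]
canister_green [(0.86, [236.7, 132.7, 277.1, 179.9])]
stand [(0.79, [147.7, 112.2, 295.6, 188.9]), (0.59, [358.0, 159.8, 478.0, 213.4])]
```

View pics/side0.png

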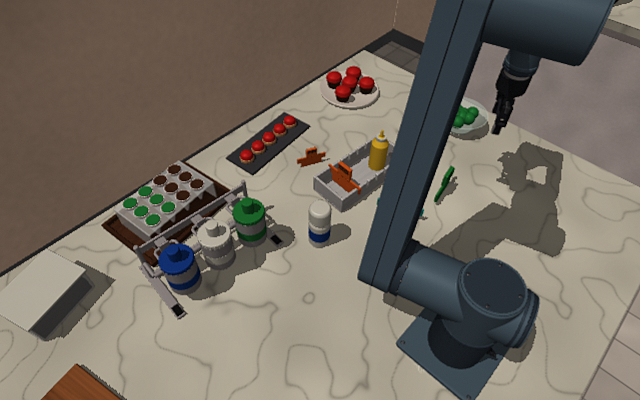

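View pics/top0.png

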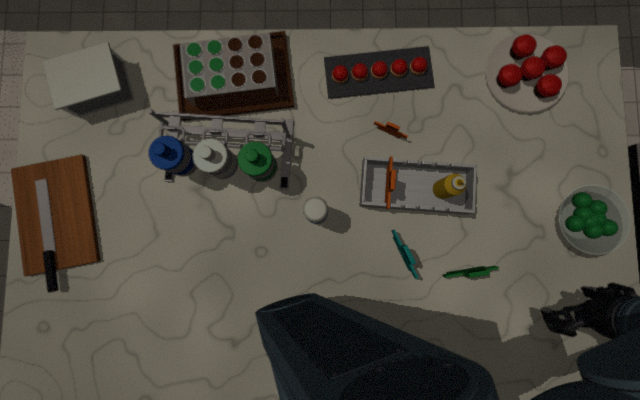

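```bash
python3 - <<'E'
import cv2
t=cv2.imread("pics/top0.png"); cv2.imwrite("pics/top0c.png",cv2.resize(t[110:290,340:510],None,fx=3.3,fy=3.3,interpolation=cv2.INTER_CUBIC))
cv2.imwrite("pics/top0d.png",cv2.resize(t[100:240,130:340],None,fx=3.5,fy=3.5,interpolation=cv2.INTER_CUBIC))
E
```

```text
(no output)
```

View pics/top0c.png

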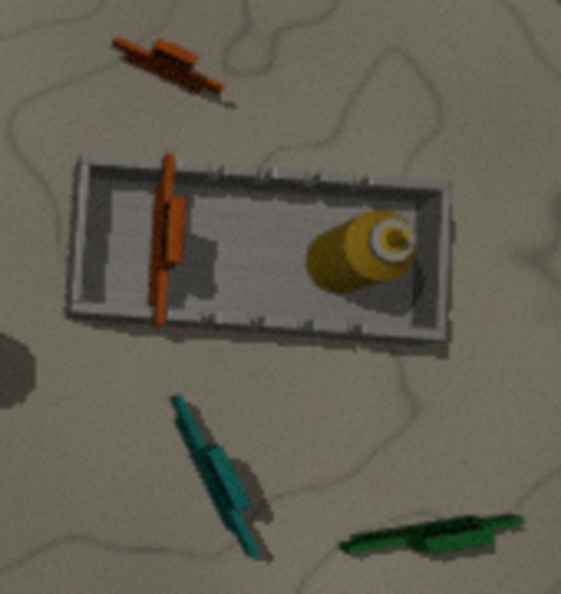

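View pics/top0d.png

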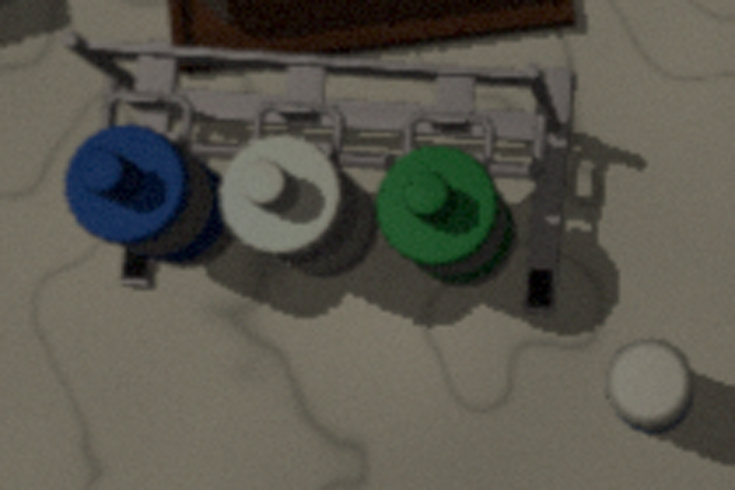

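The top view has two orange dividers: a large one in the rack at about (391,180) and a small one on the counter at (391,130). The rack one is larger and stands in the notches, so it is the one meant. The teal (405,254) and green (470,271) ones are excluded. The crop confirms this. The blue canister hangs on the left (+y) hook.

```bash
cat > h.py <<'E'
import numpy as np,cv2
from scipy.optimize import least_squares
from scipy.spatial.transform import Rotation as R
def T(p,rpy):
    M=np.eye(4);M[:3,:3]=R.from_euler('xyz',rpy,degrees=True).as_matrix();M[:3,3]=p;return M
def proj(c,W,P):
    P=np.atleast_2d(P).astype(float);q=(P-W[:3,3])@W[:3,:3];s=q[:,:2]/q[:,2:]
    s=s*(1+c["k1"]*(s**2).sum(1,keepdims=True))
    return s@np.diag([c["K"][0,0],c["K"][1,1]])+c["K"][:2,2]
def ray(c,W,uv):
    d=(np.array(uv,float)-c["K"][:2,2])/c["K"][0,0];s=d.copy()
    for _ in range(10): s=d/(1+c["k1"]*(s@s))
    return W[:3,3],W[:3,:3]@np.array([s[0],s[1],1])
def onz(c,W,uv,z):
    o,d=ray(c,W,uv);return o+d*(z-o[2])/d[2]
def save(c,W,tag):
    np.savez(tag+".npz",px=c["pixels"],K=c["K"],k1=c["k1"],W=W)
def load(tag):
    f=np.load(tag+".npz");return dict(K=f["K"],k1=float(f["k1"]),pixels=f["px"]),f["W"]
def local(pose,P):  # pose x,y,yaw(deg)
    x,y,a=pose;a=np.radians(a);P=np.atleast_2d(P)
    return np.c_[x+P[:,0]*np.cos(a)-P[:,1]*np.sin(a),y+P[:,0]*np.sin(a)+P[:,1]*np.cos(a),P[:,2]]
def fit(obs,p0):  # obs: list of (c,W,uv,localpoint)
    f=lambda p:np.concatenate([(proj(c,W,local(p,L))[0]-uv) for c,W,uv,L in obs])
    r=least_squares(f,p0,x_scale=[10,10,1]);return r.x,f(r.x)
E
python3 - <<'E'
from h import *
from workcell import read_camera
c=read_camera("top");W=c["world_from_camera"];save(c,W,"top1")
k=read_camera("wrist");print(k["tool_from_camera"],k["K"],k["k1"]);cv2.imwrite("pics/w0.png",k["pixels"][:,:,::-1])
g=lambda u,v:np.array([340+u/3.3,110+v/3.3])
obs=[(c,W,g(82,158),[63,146,60]),(c,W,g(68,312),[-63,146,60]),(c,W,g(450,184),[63,-146,60]),(c,W,g(446,332),[-63,-146,60])]
print(fit(obs,[510,-285,0]))
h=lambda u,v:np.array([130+u/3.5,100+v/3.5])
for n,uv in dict(blue=(103,170),white=(263,182),green=(425,194)).items(): print(n,onz(c,W,h(*uv),200))
print("disp",onz(c,W,h(648,380),148)); 
print("sq",onz(c,W,g(405,240),150))
s=None
E
```

```text
[[ 1.40325949e-05 -9.54642646e-01 -2.97753957e-01  7.71161686e+01]
 [ 9.99999966e-01 -6.45109393e-05  2.53959642e-04  1.78361032e-01]
 [-2.61649092e-04 -2.97753950e-01  9.54642612e-01 -1.42064347e+02]
 [ 0.00000000e+00  0.00000000e+00  0.00000000e+00  1.00000000e+00]] [[320.78816235   0.         318.79890697]
 [  0.         320.78816235 199.94138779]
 [  0.           0.           1.        ]] -0.05865586616304239
(array([ 510.92303652, -261.37827127,   -4.07164504]), array([-0.92969637, -0.83262448,  0.57583606,  0.41554711,  0.20189319,
       -1.59935267,  0.13122035,  1.94029925]))
blue [575.26751409 352.90269231 200.        ]
white [566.87206018 249.94753975 200.        ]
green [558.47346184 146.06601436 200.        ]
disp [442.88373724   5.34928672 148.        ]
sq [ 501.79627674 -339.37780585  150.        ]
```

```bash
cat >> h.py <<'E'
def plan(pos,rpy,tgt,yaw,n=8,nt=None):
    """rows in tool axes, tool kept pointing straight down at the end; n move rows, turn in nt rows"""
    pos=np.array(pos,float);tgt=np.array(tgt,float);nt=nt or n
    Rc=R.from_euler('xyz',rpy,degrees=True);Rt=R.from_euler('xyz',[180,0,yaw],degrees=True)
    tot=(Rc.inv()*Rt).as_rotvec(degrees=True);rows=[]
    for i in range(n):
        d=Rc.as_matrix().T@((tgt-pos)/n)/1000
        t=tot/nt if i<nt else tot*0
        rows.append([round(v,4) for v in d]+[round(v,2) for v in t]);Rc=Rc*R.from_rotvec(t,degrees=True)
    for r in rows: print(r)
def state():
    from workcell import ctrl
    s=ctrl.sense();print(round(s["time_s"],2),s["tcp_pos"].round(1),s["tcp_rot"].round(2),s["force"].round(1),round(s["gripper_width"],1));return s
E
python3 - <<'E'
from h import *
s=state();plan(s["tcp_pos"],s["tcp_rot"],[513,-205,215],-4,8,3)
E
```

```text
1.0 [ 247.1 -491.4  231.3] [180.    -0.    26.69] [-0.1  0.4  0. ] 84.9
[np.float64(0.0458), np.float64(-0.0171), np.float64(0.002), np.float64(0.0), np.float64(-0.0), np.float64(10.23)]
[np.float64(0.042), np.float64(-0.0249), np.float64(0.002), np.float64(0.0), np.float64(-0.0), np.float64(10.23)]
[np.float64(0.0369), np.float64(-0.032), np.float64(0.002), np.float64(0.0), np.float64(-0.0), np.float64(10.23)]
[np.float64(0.0307), np.float64(-0.038), np.float64(0.002), np.float64(0.0), np.float64(-0.0), np.float64(0.0)]
[np.float64(0.0307), np.float64(-0.038), np.float64(0.002), np.float64(0.0), np.float64(-0.0), np.float64(0.0)]
[np.float64(0.0307), np.float64(-0.038), np.float64(0.002), np.float64(0.0), np.float64(-0.0), np.float64(0.0)]
[np.float64(0.0307), np.float64(-0.038), np.float64(0.002), np.float64(0.0), np.float64(-0.0), np.float64(0.0)]
[np.float64(0.0307), np.float64(-0.038), np.float64(0.002), np.float64(0.0), np.float64(-0.0), np.float64(0.0)]
```

>>> servo_tool --pt "0.046 -0.017 0.002 0 0 10.23" --pt "0.042 -0.025 0.002 0 0 10.23" --pt "0.037 -0.032 0.002 0 0 10.23" --pt "0.031 -0.038 0.002 0 0 0" --pt "0.031 -0.038 0.002 0 0 0" --pt "0.031 -0.038 0.002 0 0 0" --pt "0.031 -0.038 0.002 0 0 0" --pt "0.031 -0.038 0.002 0 0 0" --hand 0 --force 50

```text
time_s: 2.0
tcp_pos: [515.9, -203.9, 215.4]
tcp_rot: [180.0, -0.0, -4.0]
force: [0.8, -0.2, 0.5]
gripper_width: 85.3
```

```bash
sed -i 's/rows.append(\[round(v,4)/rows.append([round(float(v),4)/; s/\[round(v,2)/[round(float(v),2)/' h.py; python3 - <<'E'
from h import *
from workcell import read_camera
s=state();k=read_camera("wrist");W=T(s["tcp_pos"],s["tcp_rot"])@k["tool_from_camera"];save(k,W,"w1");cv2.imwrite("pics/w1.png",k["pixels"][:,:,::-1])
E
```

```text
2.0 [ 515.9 -203.9  215.4] [ 1.7998e+02 -2.0000e-02 -4.0000e+00] [ 0.8 -0.2  0.5] 85.3
```

View pics/w1.png

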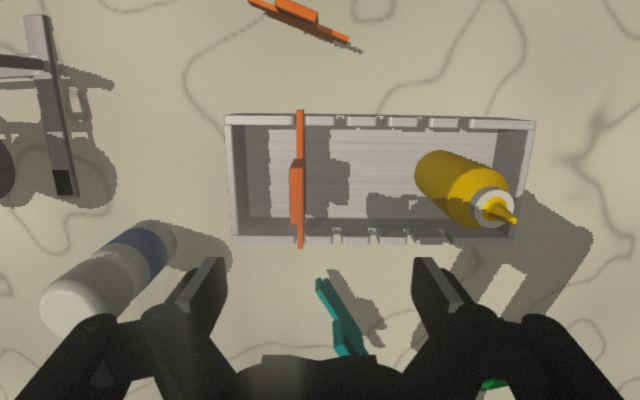

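The large orange divider stands across the rack at about (300,180), the bottle is at (470,190), and the small orange divider is outside at (300,20). Next I'll enlarge the rack to measure it.

```bash
python3 - <<'E'
import cv2
t=cv2.imread("pics/w1.png")
cv2.imwrite("pics/w1a.png",cv2.resize(t[100:260,215:385],None,fx=4.5,fy=3.7,interpolation=cv2.INTER_CUBIC)[:600])
t2=cv2.resize(t[100:260,380:545],None,fx=4.5,fy=3.7,interpolation=cv2.INTER_CUBIC); cv2.imwrite("pics/w1b.png",t2)
E
```

```text
(no output)
```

View pics/w1a.png

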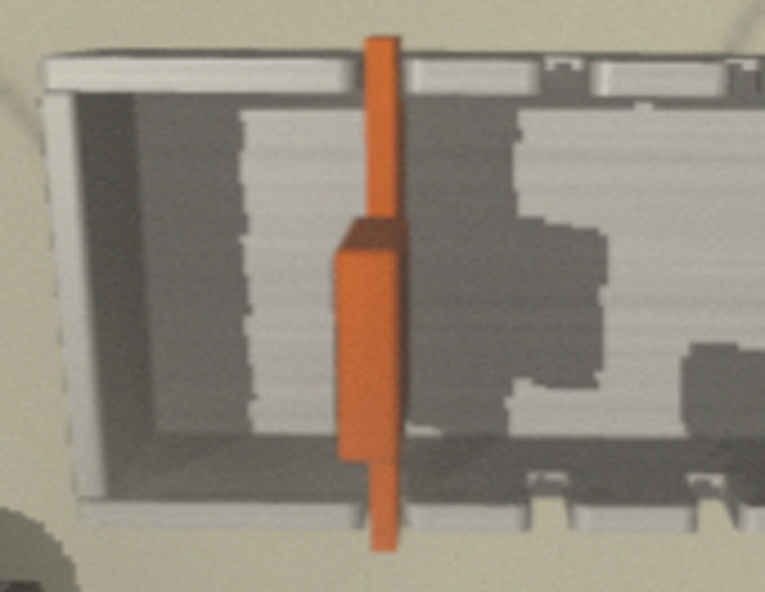

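View pics/w1b.png

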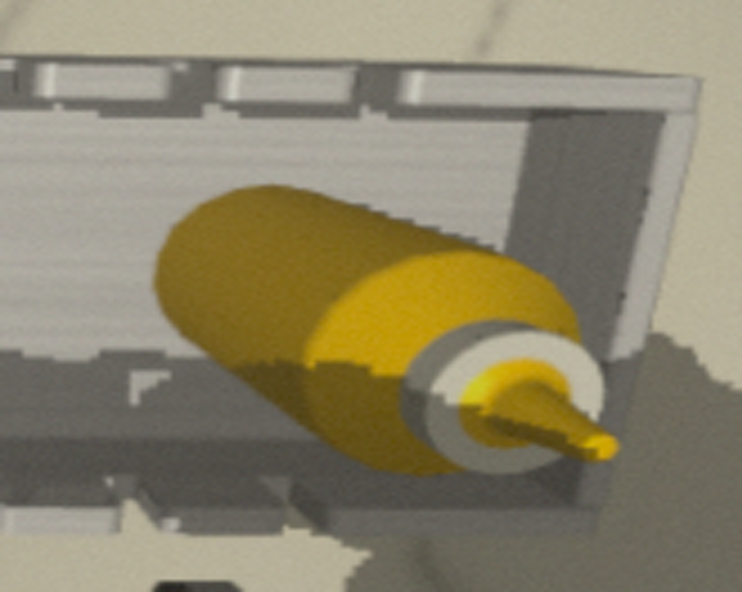

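```bash
cat > m1.py <<'E'
from h import *
c,W=load("w1")
a=lambda U,V:np.array([215+U/4.5,100+V/3.7]); b=lambda U,V:np.array([380+U/4.5,100+V/3.7])
A=[(a(45,57),[63,146,60]),(a(80,526),[-63,146,60]),(a(75,93),[55,138,60]),(a(105,499),[-55,138,60]),(b(698,78),[63,-146,60]),(b(665,111),[55,-138,60]),(b(596,533),[-63,-146,60])]
obs=[(c,W,*o) for o in A]
p,r=fit(obs,[510,-262,-4]);print(p.round(2),r.reshape(-1,2).round(1).tolist())
def fit2(P):
    f=lambda q:np.concatenate([proj(c,W,local(q[:3],np.array(L)+[0,0,q[3]]))[0]-uv for uv,L in P])
    r=least_squares(f,[*p,0],x_scale=[10,10,1,10]);return r.x,f(r.x)
q,r=fit2(A);print("with free z",q.round(2),np.abs(r).max())
# divider: band top ends z 62, x +-68, y 76+-3 ; tab top z106, x+-25
D=[(a(366,38),[68,79,62]),(a(398,38),[68,73,62]),(a(372,549),[-68,79,62]),(a(396,549),[-68,73,62]),
   (a(337,250),[25,82,106]),(a(396,250),[25,70,106]),(a(341,460),[-25,82,106]),(a(398,460),[-25,70,106])]
print("div pred",[(proj(c,W,local(p,L))[0]-uv).round(1).tolist() for uv,L in D])
pd,r=fit([(c,W,*o) for o in D],p);print("divfit",pd,r.round(1))
for l in ([0,76,0],[0,38,0],[0,89.5,0]): print(l,local(p,l).round(1))
E
python3 m1.py
```

```text
[ 511.79 -261.03   -4.7 ] [[-3.0, -0.0], [-1.5, 0.6], [-0.4, -0.8], [0.3, 0.8], [3.1, 0.2], [0.8, -0.3], [1.0, 1.0]]
with free z [ 511.35 -261.31   -4.67   -3.08] 1.6686347977305047
div pred [[-0.6, -0.1], [-1.0, 0.0], [-0.8, 0.7], [-0.2, 0.7], [-1.3, -0.1], [0.6, 0.0], [-1.3, 1.5], [0.3, 1.7]]
divfit [ 512.12739663 -261.52495273   -4.76429393] [-0.  -0.6 -0.4 -0.5 -0.4  0.2  0.2  0.3 -0.7 -0.7  1.2 -0.5 -0.8  1.
  0.8  1.2]
[0, 76, 0] [[ 518.  -185.3    0. ]]
[0, 38, 0] [[ 514.9 -223.2    0. ]]
[0, 89.5, 0] [[ 519.1 -171.8    0. ]]
```

```bash
python3 - <<'E'
from h import *
s=state();plan(s["tcp_pos"],s["tcp_rot"],[518.1,-185.4,150],-4.7,3,1);print();plan([518.1,-185.4,150],[180,0,-4.7],[518.1,-185.4,71],-4.7,5,1)
E
```

```text
2.05 [ 519.1 -199.3  215.1] [-1.798e+02 -1.600e-01 -3.860e+00] [2.5 3.2 0.3] 85.5
[-0.0007, -0.0045, 0.0217, -0.2, -0.16, 0.84]
[-0.0007, -0.0046, 0.0217, -0.0, -0.0, 0.0]
[-0.0007, -0.0046, 0.0217, -0.0, -0.0, 0.0]

[0.0, -0.0, 0.0158, 0.0, 0.0, 0.0]
[0.0, -0.0, 0.0158, 0.0, 0.0, 0.0]
[0.0, -0.0, 0.0158, 0.0, 0.0, 0.0]
[0.0, -0.0, 0.0158, 0.0, 0.0, 0.0]
[0.0, -0.0, 0.0158, 0.0, 0.0, 0.0]
```

```bash
python3 - <<'E'
from h import *
from workcell import read_camera
read_camera("top");state();read_camera("top");state();read_camera("top")
s=state();k=read_camera("wrist");W=T(s["tcp_pos"],s["tcp_rot"])@k["tool_from_camera"];save(k,W,"w2");cv2.imwrite("pics/w2.png",k["pixels"][:,:,::-1]);state()
t=k["pixels"][:,:,::-1];np.save
cv2.imwrite("pics/w2a.png",cv2.resize(t[100:260,215:385],None,fx=4.5,fy=3.7,interpolation=cv2.INTER_CUBIC))
cv2.imwrite("pics/w2b.png",cv2.resize(t[100:260,380:545],None,fx=4.5,fy=3.7,interpolation=cv2.INTER_CUBIC))
E
```

```text
2.1 [ 517.3 -201.4  215.1] [-1.7991e+02 -5.0000e-02 -3.7300e+00] [-0.5  0.1 -0.7] 85.5
2.15 [ 515.9 -203.2  215. ] [-1.7998e+02  1.0000e-02 -3.7700e+00] [-0.2 -0.8 -0.4] 85.6
2.2 [ 515.1 -204.5  215.1] [ 1.7998e+02  3.0000e-02 -3.8600e+00] [ 0.2 -0.6 -1.2] 85.4
2.25 [ 514.6 -205.3  215.2] [ 1.7998e+02  3.0000e-02 -3.9500e+00] [-0.7 -0.1 -0.6] 85.5
```

View pics/w2a.png

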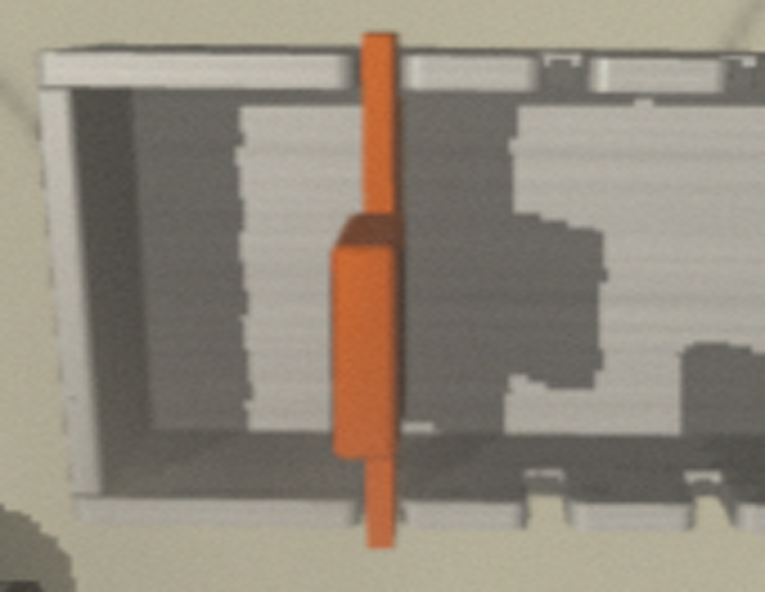

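View pics/w2b.png

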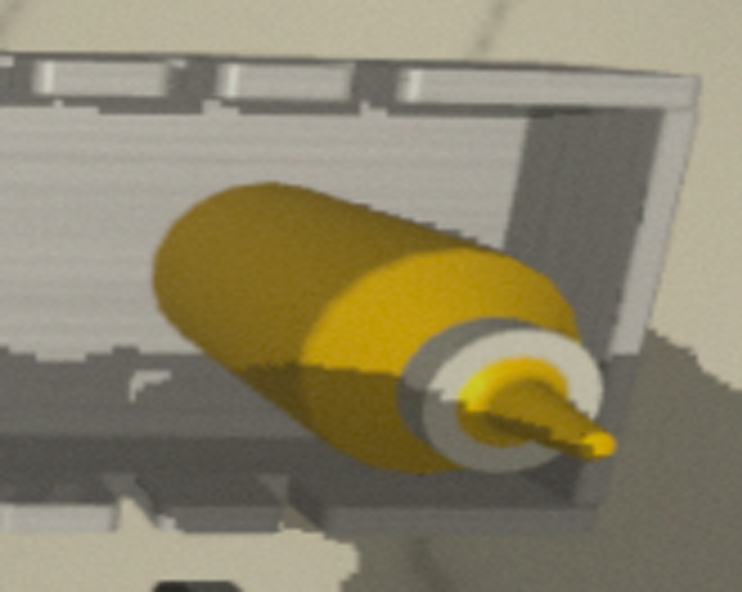

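```bash
sed -e 's/load("w1")/load("w2")/' -e 's/(a(45,57)/(a(41,53)/;s/a(80,526)/a(76,522)/;s/a(75,93)/a(71,89)/;s/a(105,499)/a(101,495)/;s/b(698,78)/b(699,76)/;s/b(665,111)/b(664,109)/;s/b(596,533)/b(596,530)/' -e 's/a(366,38)/a(362,34)/;s/a(398,38)/a(396,34)/;s/a(372,549)/a(368,547)/;s/a(396,549)/a(395,547)/;s/a(337,250)/a(333,247)/;s/a(396,250)/a(393,247)/;s/a(341,460)/a(335,457)/;s/a(398,460)/a(394,457)/' m1.py > m2.py; python3 m2.py
python3 - <<'E'
from h import *
s=state();plan(s["tcp_pos"],s["tcp_rot"],[518.1,-185.4,150],-4.7,3,1)
E
```

```text
[ 511.9  -261.12   -4.63] [[-2.8, -0.2], [-1.4, 0.8], [-0.2, -0.9], [0.4, 1.0], [2.8, 0.0], [0.9, -0.5], [0.6, 1.3]]
with free z [ 511.5  -261.39   -4.61   -2.89] 1.578912954885368
div pred [[-0.3, -0.1], [-1.1, -0.1], [-0.6, 0.4], [-0.7, 0.5], [-1.2, -0.4], [0.6, -0.3], [-0.7, 1.4], [0.4, 1.5]]
divfit [ 512.10656131 -261.5167125    -4.67657045] [ 0.2 -0.5 -0.6 -0.4 -0.3  0.1 -0.3  0.2 -0.7 -0.8  1.1 -0.6 -0.3  1.
  0.8  1.2]
[0, 76, 0] [[ 518.  -185.4    0. ]]
[0, 38, 0] [[ 515.  -223.2    0. ]]
[0, 89.5, 0] [[ 519.1 -171.9    0. ]]
2.25 [ 514.6 -205.3  215.2] [ 1.7998e+02  3.0000e-02 -3.9500e+00] [-0.7 -0.1 -0.6] 85.5
[0.0007, -0.0067, 0.0217, 0.02, 0.03, 0.75]
[0.0006, -0.0067, 0.0217, 0.0, 0.0, 0.0]
[0.0006, -0.0067, 0.0217, 0.0, 0.0, 0.0]
```

>>> servo_tool --pt "0.001 -0.0065 0.022 0 0 0.7" --pt "0.0005 -0.0067 0.022 0 0 0" --pt "0.0005 -0.0067 0.022 0 0 0" --pt "0 0 0.022 0 0 0" --pt "0 0 0.022 0 0 0" --pt "0 0 0.02 0 0 0" --pt "0 0 0.014 0 0 0" --pt "0 0 0 0 0 0" --hand 0

```text
time_s: 3.25
tcp_pos: [517.4, -185.9, 70.5]
tcp_rot: [-180.0, 0.1, -4.8]
force: [0.8, -0.4, 0.7]
gripper_width: 85.2
```

```bash
python3 - <<'E'
from h import *
s=state();plan(s["tcp_pos"],s["tcp_rot"],[518,-185.5,70.5],-4.65,1,1)
E
```

```text
3.25 [ 517.4 -185.9   70.5] [-1.7995e+02  1.1000e-01 -4.7800e+00] [ 0.8 -0.4  0.7] 85.2
[0.0006, -0.0005, -0.0, -0.05, 0.11, -0.13]
```

>>> servo_tool --pt "0 0 0 0 0 0" --pt "0 0 0 0 0 0" --pt "0 0 0 0 0 0" --pt "0 0 0 0 0 0" --pt "0 0 0 0 0 0" --pt "0 0 0 0 0 0" --pt "0 0 0 0 0 0" --pt "0 0 0 0 0 0" --hand 1 --force 40

```text
time_s: 4.25
tcp_pos: [518.6, -185.5, 71.7]
tcp_rot: [180.0, -0.0, -4.7]
force: [-1.6, 0.5, 5.5]
gripper_width: 11.3
```

```bash
python3 - <<'E'
from h import *
from workcell import read_camera
s=state();k=read_camera("wrist");W=T(s["tcp_pos"],s["tcp_rot"])@k["tool_from_camera"];save(k,W,"w3");cv2.imwrite("pics/w3.png",k["pixels"][:,:,::-1])
E
```

```text
4.25 [ 518.6 -185.5   71.7] [ 1.7999e+02 -3.0000e-02 -4.7000e+00] [-1.6  0.5  5.5] 11.3
```

View pics/w3.png

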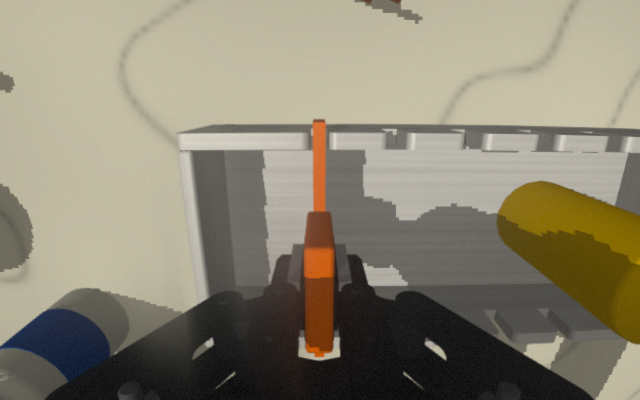

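The tab is held: width 11.3 mm, centred at about (319,290). Next I lift it 40 mm and move 38 mm along tool +y, towards the bottle.

>>> servo_tool --pt "0 0 -0.01 0 0 0" --pt "0 0 -0.015 0 0 0" --pt "0 0 -0.015 0 0 0" --pt "0 0 0 0 0 0" --pt "0 0.013 0 0 0 0" --pt "0 0.013 0 0 0 0" --pt "0 0.012 0 0 0 0" --pt "0 0 0 0 0 0"

```text
time_s: 5.3
tcp_pos: [515.1, -224.7, 111.0]
tcp_rot: [-180.0, 0.0, -4.8]
force: [0.6, -0.2, -1.7]
gripper_width: 11.3
```

```bash
python3 - <<'E'
from h import *
from workcell import read_camera
read_camera("top");read_camera("top")
s=state();k=read_camera("wrist");W=T(s["tcp_pos"],s["tcp_rot"])@k["tool_from_camera"];save(k,W,"w4");cv2.imwrite("pics/w4.png",k["pixels"][:,:,::-1])
E
```

```text
5.4 [ 515.1 -223.5  111. ] [-1.7997e+02  3.0000e-02 -4.7500e+00] [-0.8  0.  -1.4] 11.6
```

View pics/w4.png

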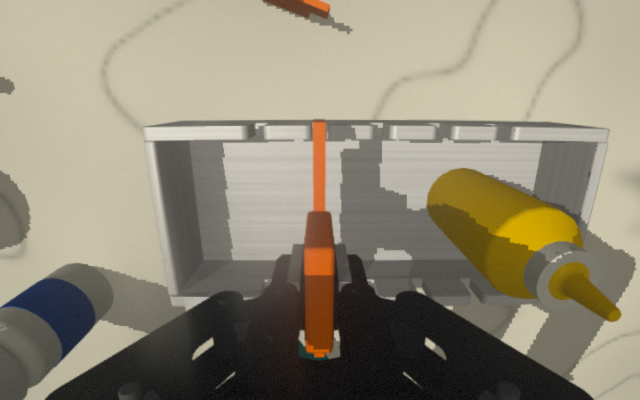

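Lifted clear at z 111 and shifted 38.1 mm; the divider lies over the next notch pair (blade at column 319). Now lowering.

>>> servo_tool --pt "0 0 0.008 0 0 0" --pt "0 0 0.008 0 0 0" --pt "0 0 0.006 0 0 0" --pt "0 0 0.006 0 0 0" --pt "0 0 0.005 0 0 0" --pt "0 0 0.004 0 0 0" --pt "0 0 0.003 0 0 0" --pt "0 0 0 0 0 0"

```text
time_s: 6.45
tcp_pos: [515.4, -223.4, 71.7]
tcp_rot: [180.0, -0.0, -4.7]
force: [-0.8, 1.0, 2.1]
gripper_width: 11.6
```

```bash
python3 - <<'E'
from h import *
from workcell import read_camera
read_camera("top")
s=state();k=read_camera("wrist");W=T(s["tcp_pos"],s["tcp_rot"])@k["tool_from_camera"];save(k,W,"w5");cv2.imwrite("pics/w5.png",k["pixels"][:,:,::-1])
E
```

```text
6.5 [ 515.4 -223.4   71.7] [ 1.7999e+02 -1.0000e-02 -4.7000e+00] [-0.9  0.7  1.7] 11.5
```

View pics/w5.png

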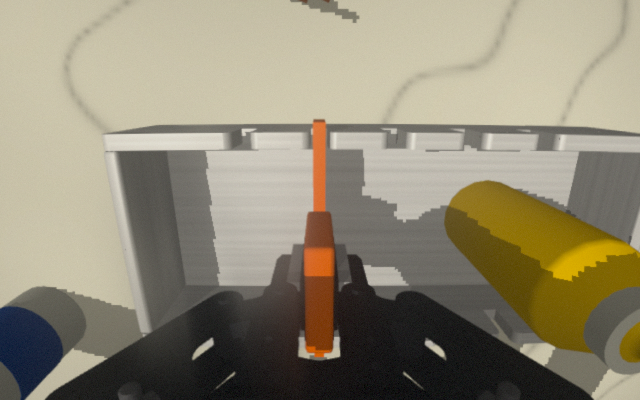

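The tool is at the same height as when the divider was first seated (71.7) with little force, and the band is in the second notch. Releasing.

>>> servo_tool --pt "0 0 0 0 0 0" --pt "0 0 0 0 0 0" --pt "0 0 0 0 0 0" --pt "0 0 0 0 0 0" --pt "0 0 0 0 0 0" --pt "0 0 0 0 0 0" --pt "0 0 -0.02 0 0 0" --pt "0 0 -0.05 0 0 0" --hand 0

```text
time_s: 7.55
tcp_pos: [513.6, -222.2, 139.6]
tcp_rot: [-179.8, 0.3, -4.7]
force: [0.3, -0.5, 0.4]
gripper_width: 85.8
```

>>> servo_tool --pt "0 0 -0.06 0 0 0" --pt "0 0 -0.06 0 0 0" --pt "0 0 -0.02 0 0 0" --pt "0 0 0 0 0 0" --pt "0 0 0 0 0 0" --pt "0 0 0 0 0 0" --pt "0 0 0 0 0 0" --pt "0 0 0 0 0 0"

```text
time_s: 8.55
tcp_pos: [515.2, -223.2, 280.7]
tcp_rot: [-180.0, 0.1, -4.7]
force: [0.5, -0.5, 0.4]
gripper_width: 85.3
```

```bash
python3 - <<'E'
from h import *
from workcell import read_camera
s=state();k=read_camera("wrist");W=T(s["tcp_pos"],s["tcp_rot"])@k["tool_from_camera"];save(k,W,"w6");cv2.imwrite("pics/w6.png",k["pixels"][:,:,::-1])
print([proj(k,W,local([511.9,-261.2,-4.65],L))[0].round() for L in ([68,38,62],[-68,38,62],[25,38,106],[-25,38,106])])
c=read_camera("side");t=c["pixels"][:,:,::-1];save(c,c["world_from_camera"],"s6")
cv2.imwrite("pics/s6.png",cv2.resize(t[110:230,270:470],None,fx=4,fy=4,interpolation=cv2.INTER_CUBIC))
E
```

```text
8.55 [ 515.2 -223.2  280.7] [-1.7997e+02  6.0000e-02 -4.7000e+00] [ 0.5 -0.5  0.4] 85.3
[array([319., 109.]), array([319., 226.]), array([319., 155.]), array([319., 203.])]
```

View pics/w6.png

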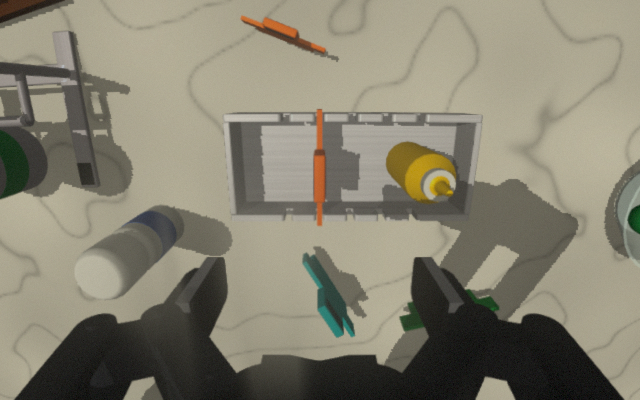

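View pics/s6.png

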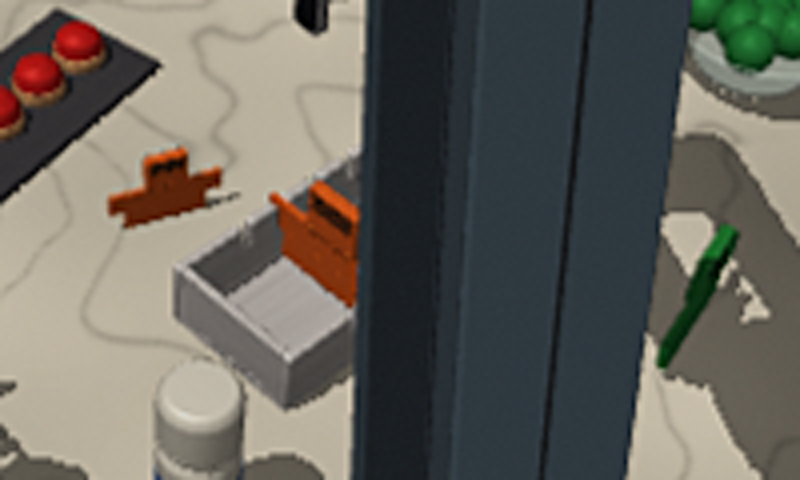

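The divider's ends at (319,109) and (319,226) and its tab match the predicted seated pixels, and the bottle is unmoved. On to the blue canister.

```bash
python3 - <<'E'
from h import *
plan([515,-223.5,280.7],[180,0,-4.65],[574,351,305],-4.65,10,1)
E
```

```text
[0.0012, -0.0577, -0.0024, 0.0, 0.0, 0.0]
[0.0012, -0.0577, -0.0024, 0.0, 0.0, 0.0]
[0.0012, -0.0577, -0.0024, 0.0, 0.0, 0.0]
[0.0012, -0.0577, -0.0024, 0.0, 0.0, 0.0]
[0.0012, -0.0577, -0.0024, 0.0, 0.0, 0.0]
[0.0012, -0.0577, -0.0024, 0.0, 0.0, 0.0]
[0.0012, -0.0577, -0.0024, 0.0, 0.0, 0.0]
[0.0012, -0.0577, -0.0024, 0.0, 0.0, 0.0]
[0.0012, -0.0577, -0.0024, 0.0, 0.0, 0.0]
[0.0012, -0.0577, -0.0024, 0.0, 0.0, 0.0]
```

>>> servo_tool --pt "0.001 -0.03 -0.005 0 0 0" --pt "0.001 -0.05 -0.005 0 0 0" --pt "0.001 -0.055 -0.005 0 0 0" --pt "0.001 -0.055 -0.005 0 0 0" --pt "0.001 -0.055 -0.005 0 0 0" --pt "0.001 -0.055 0 0 0 0" --pt "0.001 -0.055 0 0 0 0" --pt "0.001 -0.055 0 0 0 0"

```text
time_s: 9.65
tcp_pos: [557.0, 186.5, 306.5]
tcp_rot: [180.0, -0.0, -4.7]
force: [0.6, 0.1, 0.3]
gripper_width: 85.5
```

>>> servo_tool --pt "0.001 -0.055 0 0 0 0" --pt "0.001 -0.055 0 0 0 0" --pt "0.001 -0.04 0 0 0 0" --pt "0.001 -0.017 0 0 0 0" --pt "0 0 0 0 0 0" --pt "0 0 0 0 0 0" --pt "0 0 0 0 0 0" --pt "0 0 0 0 0 0"

```text
time_s: 10.65
tcp_pos: [574.8, 349.7, 306.7]
tcp_rot: [-180.0, -0.0, -4.8]
force: [0.2, 1.0, -0.0]
gripper_width: 85.6
```

```bash
python3 - <<'E'
from h import *
from workcell import read_camera,spotter
s=state();k=read_camera("wrist");W=T(s["tcp_pos"],s["tcp_rot"])@k["tool_from_camera"];save(k,W,"w7");cv2.imwrite("pics/w7.png",k["pixels"][:,:,::-1])
o=spotter.outline_of(k,"blue_knob");print([(d["score"],d["rect"]) for d in o])
E
```

```text
10.65 [574.8 349.7 306.7] [-1.7999e+02 -2.0000e-02 -4.7800e+00] [ 0.2  1.  -0. ] 85.6
[(0.75, [268.4, 108.0, 353.5, 226.6]), (0.62, [527.9, 209.0, 638.8, 293.4])]
```

View pics/w7.png

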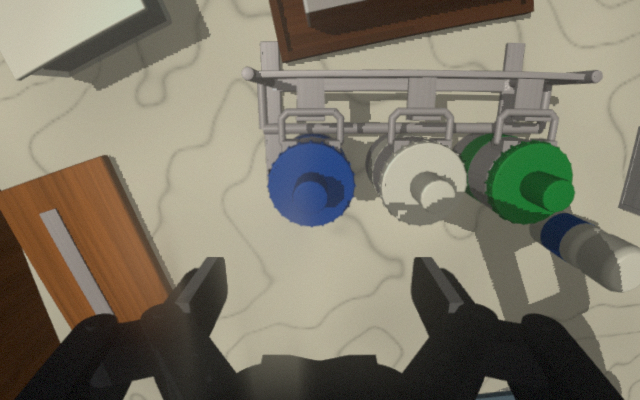

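```bash
python3 - <<'E'
import cv2
t=cv2.imread("pics/w7.png")
cv2.imwrite("pics/w7a.png",cv2.resize(t[95:235,250:370],None,fx=4.2,fy=4.2,interpolation=cv2.INTER_CUBIC))
E
```

View pics/w7a.png

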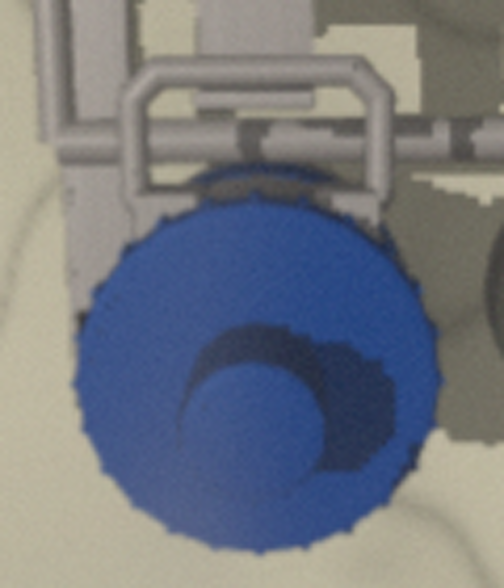

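```bash
python3 - <<'E'
from h import *
c,W=load("w7")
a=lambda U,V:[250+U/4.2,95+V/4.2]
for n,u,z in (("knobtop",(252,433),200),("lid",(260,374),164),("handle",(258,70),138),("hl",(127,150),138),("hr",(390,150),138)): print(n,onz(c,W,a(*u),z).round(1))
# check expected
for p in ([575,351.5,200],[575,351.5,164]): print(proj(c,W,p))
E
```

```text
knobtop [576.5 357.1 200. ]
lid [578.9 356.  164. ]
handle [642.2 351.4 138. ]
hl [627.2 382.6 138. ]
hr [622.2 323.1 138. ]
[[316.99038364 199.36729077]]
[[317.20749196 187.7913239 ]]
```

```bash
python3 - <<'E'
from h import *
plan([574.8,349.9,306.7],[180,0,-4.72],[577,355.5,217],-4.7,5,1)
E
```

```text
[0.0003, -0.0012, 0.0179, 0.0, 0.0, -0.02]
[0.0003, -0.0012, 0.0179, 0.0, 0.0, -0.0]
[0.0003, -0.0012, 0.0179, 0.0, 0.0, -0.0]
[0.0003, -0.0012, 0.0179, 0.0, 0.0, -0.0]
[0.0003, -0.0012, 0.0179, 0.0, 0.0, -0.0]
```

>>> servo_tool --pt "0.0005 -0.0012 0.018 0 0 0" --pt "0.0005 -0.0012 0.018 0 0 0" --pt "0.0005 -0.0012 0.018 0 0 0" --pt "0.0005 -0.0012 0.018 0 0 0" --pt "0 -0.0012 0.018 0 0 0" --pt "0 0 0 0 0 0" --pt "0 0 0 0 0 0" --pt "0 0 0 0 0 0"

```text
time_s: 11.75
tcp_pos: [577.6, 356.8, 217.4]
tcp_rot: [-180.0, -0.1, -4.7]
force: [-0.0, -1.2, 1.3]
gripper_width: 85.2
```

```bash
python3 - <<'E'
from h import *
from workcell import read_camera,spotter
s=state();k=read_camera("wrist");W=T(s["tcp_pos"],s["tcp_rot"])@k["tool_from_camera"];save(k,W,"w8");cv2.imwrite("pics/w8.png",k["pixels"][:,:,::-1])
for p in ([577,355.5,200],[577,355.5,164]): print(proj(k,W,p))
E
```

```text
11.75 [577.6 356.8 217.4] [-1.7995e+02 -1.0000e-01 -4.7000e+00] [-0.  -1.2  1.3] 85.2
[[321.83349435 248.52683558]]
[[321.38896097 224.3046697 ]]
```

View pics/w8.png

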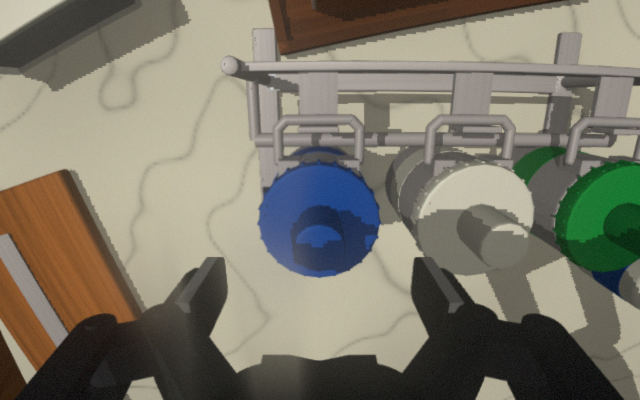

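>>> servo_tool --pt "0.001 0 0.01 0 0 0" --pt "0.001 0 0.01 0 0 0" --pt "0 0 0.01 0 0 0" --pt "0 0 0.009 0 0 0" --pt "0 0 0.006 0 0 0" --pt "0 0 0.002 0 0 0" --pt "0 0 0 0 0 0" --pt "0 0 0 0 0 0"

```text
time_s: 12.8
tcp_pos: [579.3, 356.5, 169.8]
tcp_rot: [-180.0, -0.0, -4.7]
force: [-0.4, 0.3, 0.7]
gripper_width: 85.2
```

```bash
python3 - <<'E'
from h import *
from workcell import read_camera,spotter
s=state();k=read_camera("wrist");W=T(s["tcp_pos"],s["tcp_rot"])@k["tool_from_camera"];save(k,W,"w9");cv2.imwrite("pics/w9.png",k["pixels"][:,:,::-1])
for p in ([580,356.5,200],[580,356.5,164]): print(proj(k,W,p))
E
```

```text
12.8 [579.3 356.5 169.8] [-1.7998e+02 -4.0000e-02 -4.7000e+00] [-0.4  0.3  0.7] 85.2
[[319.45132189 297.47481057]]
[[319.34744097 256.41620878]]
```

View pics/w9.png

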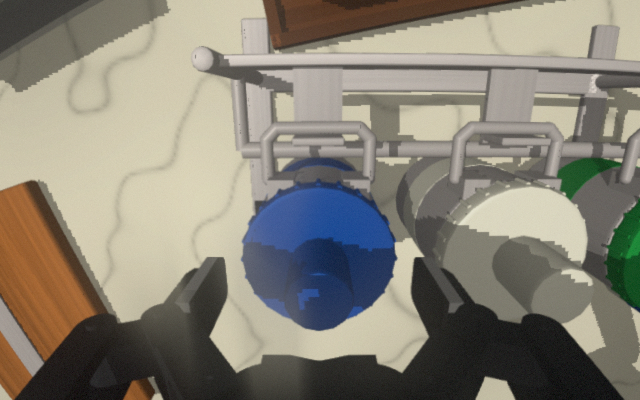

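Lid centred at about (319,254) and knob at (320,295), as predicted. Closing on the knob.

>>> servo_tool --pt "0 0 0 0 0 0" --pt "0 0 0 0 0 0" --pt "0 0 0 0 0 0" --pt "0 0 0 0 0 0" --pt "0 0 0 0 0 0" --pt "0 0 0 0 0 0" --pt "0 0 0 0 0 0" --pt "0 0 0 0 0 0" --hand 1 --force 60

```text
time_s: 13.85
tcp_pos: [579.0, 356.4, 169.4]
tcp_rot: [-180.0, 0.0, -4.7]
force: [-1.6, -0.1, 2.9]
gripper_width: 28.3
```

```bash
python3 - <<'E'
from h import *
from workcell import read_camera,spotter
s=state();k=read_camera("wrist");W=T(s["tcp_pos"],s["tcp_rot"])@k["tool_from_camera"];save(k,W,"w10");cv2.imwrite("pics/w10.png",k["pixels"][:,:,::-1])
E
```

```text
13.85 [579.  356.4 169.4] [-180.     0.    -4.7] [-1.6 -0.1  2.9] 28.3
```

View pics/w10.png

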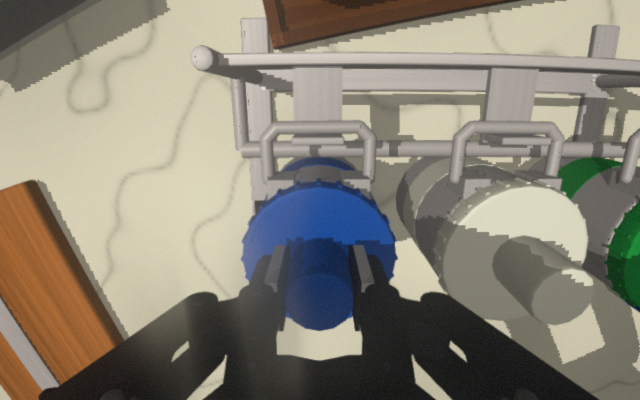

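>>> servo_tool --pt "0 0 -0.004 0 0 0" --pt "0 0 -0.006 0 0 0" --pt "0 0 -0.008 0 0 0" --pt "0 0 -0.01 0 0 0" --pt "0 0 -0.01 0 0 0" --pt "0 0 -0.01 0 0 0" --pt "0 0 -0.01 0 0 0" --pt "0 0 0 0 0 0"

```text
time_s: 14.9
tcp_pos: [579.6, 356.7, 228.8]
tcp_rot: [-179.9, -0.1, -4.7]
force: [0.3, 0.1, -3.0]
gripper_width: 28.4
```

```bash
python3 - <<'E'
from h import *
from workcell import read_camera,spotter
s=state();k=read_camera("wrist");W=T(s["tcp_pos"],s["tcp_rot"])@k["tool_from_camera"];save(k,W,"w11");cv2.imwrite("pics/w11.png",k["pixels"][:,:,::-1])
E
```

```text
14.9 [579.6 356.7 228.8] [-1.7994e+02 -1.2000e-01 -4.7000e+00] [ 0.3  0.1 -3. ] 28.4
```

View pics/w11.png

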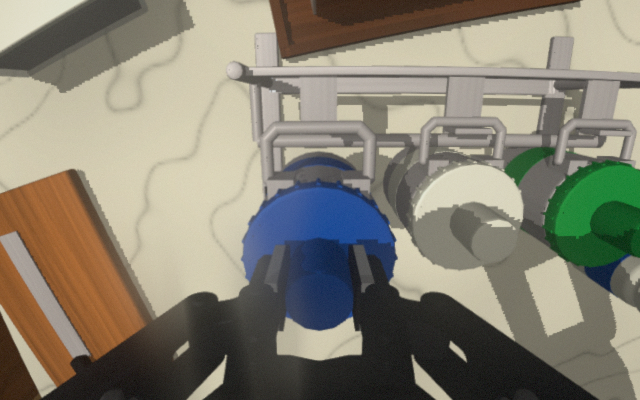

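>>> servo_tool --pt "0 0 -0.012 0 0 0" --pt "0 0 -0.018 0 0 0" --pt "0 0 -0.022 0 0 0" --pt "0 0 -0.022 0 0 0" --pt "0 0 -0.022 0 0 0" --pt "0 0 -0.018 0 0 0" --pt "0 0 -0.01 0 0 0" --pt "0 0 0 0 0 0"

```text
time_s: 15.95
tcp_pos: [579.3, 356.5, 352.1]
tcp_rot: [-180.0, -0.1, -4.7]
force: [-0.2, 0.0, -3.0]
gripper_width: 28.7
```

```bash
python3 - <<'E'
from h import *
s=state(); t=local([511.9,-261.2,-4.65],[0,90.5,0])[0]; print(t)
plan(s["tcp_pos"],s["tcp_rot"],[t[0]-1,t[1],340],-4.7,1,1)
E
```

```text
15.95 [579.3 356.5 352.1] [-1.7996e+02 -7.0000e-02 -4.7000e+00] [-0.2  0.  -3. ] 28.7
[ 519.23672164 -170.99787965    0.        ]
[-0.0176, 0.5307, 0.0117, -0.04, -0.07, -0.0]
```

>>> servo_tool --pt "-0.001 0.015 0 0 0 0" --pt "-0.001 0.028 0 0 0 0" --pt "-0.001 0.038 0 0 0 0" --pt "-0.001 0.044 0 0 0 0" --pt "-0.001 0.045 0 0 0 0" --pt "-0.001 0.045 0 0 0 0" --pt "-0.001 0.045 0 0 0 0" --pt "-0.001 0.045 0 0 0 0"

```text
time_s: 16.95
tcp_pos: [544.7, 51.0, 350.4]
tcp_rot: [180.0, 0.1, -4.7]
force: [0.7, 0.5, -2.8]
gripper_width: 28.9
```

>>> servo_tool --pt "-0.002 0.045 0 0 0 0" --pt "-0.002 0.045 0 0 0 0" --pt "-0.001 0.045 0 0 0 0" --pt "-0.001 0.038 0 0 0 0" --pt "-0.001 0.028 0 0 0 0" --pt "-0.001 0.017 0 0 0 0" --pt "-0.001 0.007 0 0 0 0" --pt "0 0 0 0 0 0"

```text
time_s: 17.95
tcp_pos: [518.5, -170.2, 351.2]
tcp_rot: [-180.0, 0.0, -4.7]
force: [-0.5, -0.1, -2.9]
gripper_width: 28.4
```

```bash
python3 - <<'E'
from h import *
from workcell import read_camera
read_camera("top");s=state();k=read_camera("wrist");W=T(s["tcp_pos"],s["tcp_rot"])@k["tool_from_camera"];save(k,W,"w12");cv2.imwrite("pics/w12.png",k["pixels"][:,:,::-1])
E
```

```text
18.0 [ 518.6 -169.7  351.3] [-179.97    0.     -4.68] [ 0.2 -0.1 -2.1] 28.1
```

View pics/w12.png

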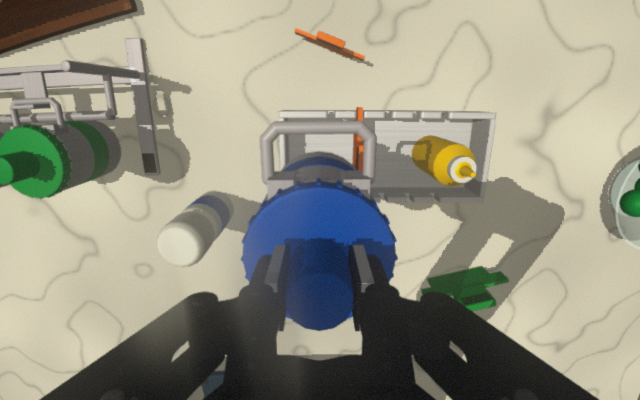

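>>> servo_tool --pt "0 0 0.01 0 0 0" --pt "0 0 0.018 0 0 0" --pt "0 0 0.022 0 0 0" --pt "0 0 0.022 0 0 0" --pt "0 0 0.02 0 0 0" --pt "0 0 0.013 0 0 0" --pt "0 0 0.005 0 0 0" --pt "0 0 0 0 0 0"

```text
time_s: 19.05
tcp_pos: [518.8, -170.3, 241.4]
tcp_rot: [-180.0, -0.0, -4.7]
force: [0.2, -0.1, -1.6]
gripper_width: 28.6
```

```bash
python3 - <<'E'
from h import *
from workcell import read_camera
read_camera("top");s=state();k=read_camera("wrist");W=T(s["tcp_pos"],s["tcp_rot"])@k["tool_from_camera"];save(k,W,"w13");cv2.imwrite("pics/w13.png",k["pixels"][:,:,::-1])
t=local([511.9,-261.2,-4.65],[0,90.5,0])[0];plan(s["tcp_pos"],s["tcp_rot"],[t[0]-1,t[1],124.4],-4.65,1,1)
for z in (60,62,106): print(proj(k,W,local([511.9,-261.2,-4.65],[[55,138,60],[63,146,60],[68,38,62]])).round(1))
c=read_camera("side");t=c["pixels"][:,:,::-1]
cv2.imwrite("pics/s13.png",cv2.resize(t[90:240,250:450],None,fx=4,fy=4,interpolation=cv2.INTER_CUBIC))
c=read_camera("top");t=c["pixels"][:,:,::-1]
cv2.imwrite("pics/t13.png",cv2.resize(t[110:290,340:510],None,fx=3.3,fy=3.3,interpolation=cv2.INTER_CUBIC))
E
```

```text
19.1 [ 519.  -170.5  241.8] [ 1.7998e+02 -5.0000e-02 -4.6900e+00] [-0.1  0.5 -2.8] 28.5
[-0.0008, 0.0005, 0.1174, 0.02, -0.05, -0.04]
[[271.5 123.7]
 [263.1 115.4]
 [373.5 110.1]]
[[271.5 123.7]
 [263.1 115.4]
 [373.5 110.1]]
[[271.5 123.7]
 [263.1 115.4]
 [373.5 110.1]]
```

View pics/w13.png

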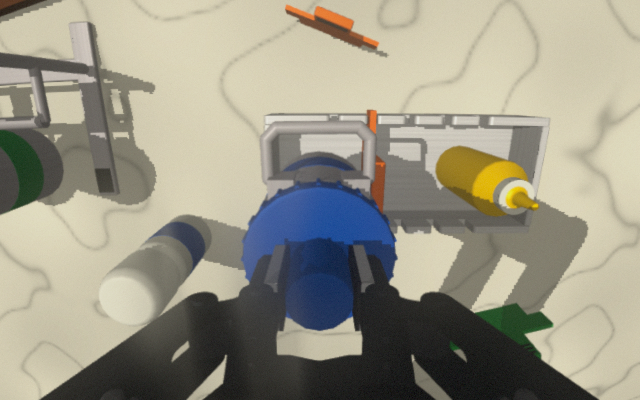

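View pics/s13.png

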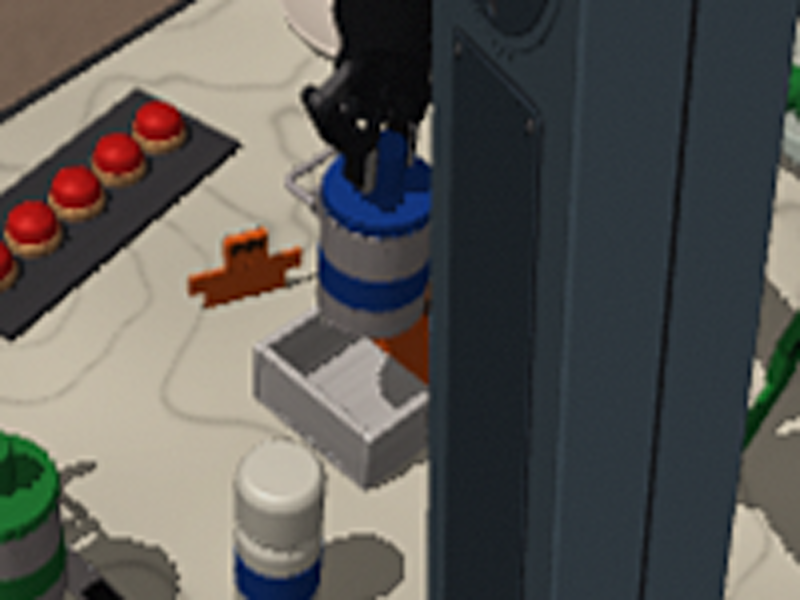

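View pics/t13.png

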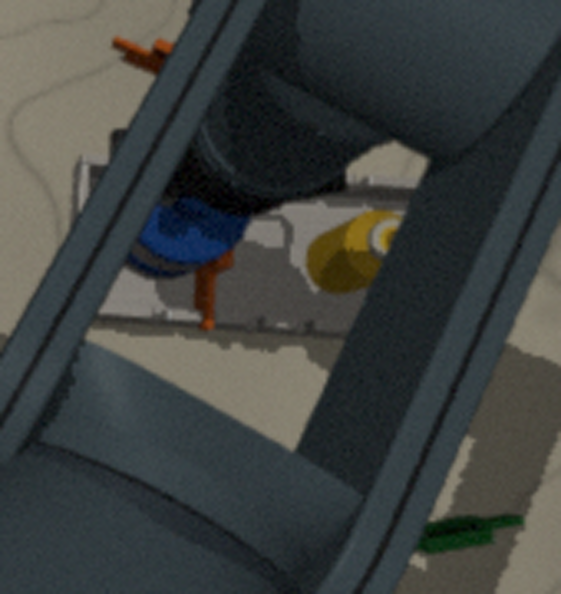

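Predicted rack corner (263,115) and divider end (373,110) match the picture, and the canister is over the bay. Descending.

>>> servo_tool --pt "-0.001 0.0005 0.008 0 0 0" --pt "0 0 0.014 0 0 0" --pt "0 0 0.018 0 0 0" --pt "0 0 0.018 0 0 0" --pt "0 0 0.017 0 0 0" --pt "0 0 0.013 0 0 0" --pt "0 0 0.007 0 0 0" --pt "0 0 0 0 0 0"

```text
time_s: 20.25
tcp_pos: [517.4, -170.7, 145.8]
tcp_rot: [-180.0, 0.0, -4.7]
force: [-0.4, -0.7, -2.5]
gripper_width: 28.3
```

```bash
python3 - <<'E'
from h import *
from workcell import read_camera
read_camera("side");s=state();k=read_camera("wrist");W=T(s["tcp_pos"],s["tcp_rot"])@k["tool_from_camera"];save(k,W,"w14");cv2.imwrite("pics/w14.png",k["pixels"][:,:,::-1])
t=local([511.9,-261.2,-4.65],[0,90.5,0])[0];plan(s["tcp_pos"],s["tcp_rot"],[t[0]-1,t[1],124.4],-4.65,1,1)
print(proj(k,W,local([511.9,-261.2,-4.65],[[55,138,60],[63,146,60],[68,38,62]])).round(1))
E
```

```text
20.3 [ 517.8 -170.9  146.4] [ 1.8e+02 -1.0e-02 -4.7e+00] [ 0.6  0.4 -1.8] 28.4
[0.0005, 0.0001, 0.022, 0.0, -0.01, -0.05]
[[251.6 131.2]
 [239.5 119.7]
 [395.6 112.3]]
```

View pics/w14.png

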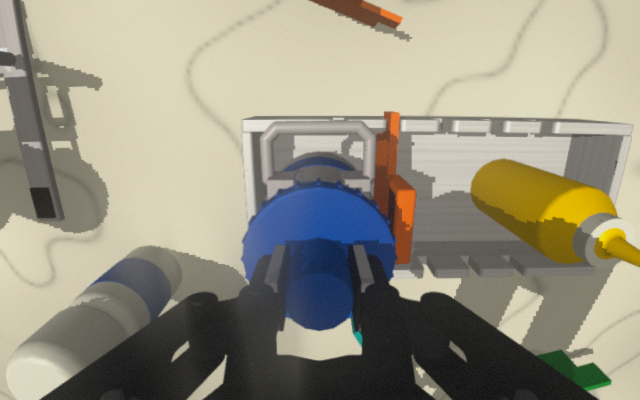

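Canister sits between the end wall (245) and divider (393), centred within 2 mm. Lowering slowly.

>>> servo_tool --pt "0 0 0.004 0 0 0" --pt "0 0 0.004 0 0 0" --pt "0 0 0.004 0 0 0" --pt "0 0 0.003 0 0 0" --pt "0 0 0.002 0 0 0" --pt "0 0 0.001 0 0 0" --pt "0 0 0 0 0 0" --pt "0 0 0 0 0 0"

```text
time_s: 21.35
tcp_pos: [517.7, -170.8, 128.4]
tcp_rot: [180.0, -0.0, -4.7]
force: [0.2, -0.3, -2.2]
gripper_width: 28.6
```

>>> servo_tool --pt "0 0 0.001 0 0 0" --pt "0 0 0.001 0 0 0" --pt "0 0 0.001 0 0 0" --pt "0 0 0.0005 0 0 0" --pt "0 0 0 0 0 0" --pt "0 0 0 0 0 0" --pt "0 0 0 0 0 0" --pt "0 0 0 0 0 0"

```text
time_s: 22.35
tcp_pos: [517.9, -170.9, 125.1]
tcp_rot: [180.0, -0.0, -4.7]
force: [1.1, 0.3, 2.3]
gripper_width: 28.7
```

The vertical force changed from -2.2 to +2.3 N at z 125, where floor contact was expected. The canister is standing on the floor.

```bash
python3 - <<'E'
from h import *
from workcell import read_camera
s=state();k=read_camera("wrist");cv2.imwrite("pics/w15.png",k["pixels"][:,:,::-1])
E
```

```text
22.35 [ 517.9 -170.9  125.1] [ 1.7999e+02 -3.0000e-02 -4.7000e+00] [1.1 0.3 2.3] 28.7
```

View pics/w15.png

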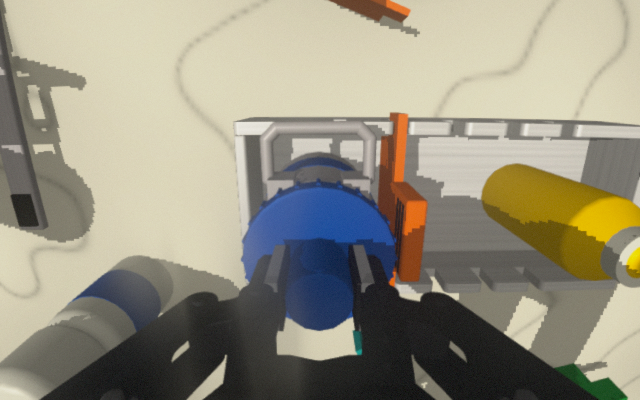

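Upright in the bay, clear of the tab (about 398–425) and wall. Releasing.

>>> servo_tool --pt "0 0 0 0 0 0" --pt "0 0 0 0 0 0" --pt "0 0 0 0 0 0" --pt "0 0 0 0 0 0" --pt "0 0 0 0 0 0" --pt "0 0 0 0 0 0" --pt "0 0 -0.01 0 0 0" --pt "0 0 -0.02 0 0 0" --hand 0

```text
time_s: 23.4
tcp_pos: [517.2, -170.6, 155.0]
tcp_rot: [-180.0, 0.1, -4.7]
force: [0.5, -0.5, 0.4]
gripper_width: 85.3
```

>>> servo_tool --pt "0 0 -0.03 0 0 0" --pt "0 0 -0.04 0 0 0" --pt "0 0 -0.05 0 0 0" --pt "0 0 -0.04 0 0 0" --pt "0 0 -0.02 0 0 0" --pt "0 0 0 0 0 0" --pt "0 0 0 0 0 0" --pt "0 0 0 0 0 0"

```text
time_s: 24.4
tcp_pos: [517.1, -170.5, 333.4]
tcp_rot: [-179.9, 0.1, -4.7]
force: [0.9, -0.2, 0.3]
gripper_width: 85.2
```

```bash
python3 - <<'E'
from h import *
from workcell import read_camera
s=state();k=read_camera("wrist");W=T(s["tcp_pos"],s["tcp_rot"])@k["tool_from_camera"];save(k,W,"w16");cv2.imwrite("pics/w16.png",k["pixels"][:,:,::-1])
p=[511.9,-261.2,-4.65]
print(proj(k,W,local(p,[[0,89.5,119],[0,89.5,155],[68,38,62],[-68,38,62],[25,38,106],[-25,38,106]])).round(1))
c=read_camera("side");t=c["pixels"][:,:,::-1]
cv2.imwrite("pics/s16.png",cv2.resize(t[90:340,120:460],None,fx=2.3,fy=2.3,interpolation=cv2.INTER_CUBIC))
E
```

```text
24.4 [ 517.1 -170.5  333.4] [-1.7994e+02  1.4000e-01 -4.7000e+00] [ 0.9 -0.2  0.3] 85.2
[[320.4 168.9]
 [320.6 176.2]
 [361.7 105.8]
 [358.  209.2]
 [365.3 145.2]
 [363.5 187.2]]
```

View pics/w16.png

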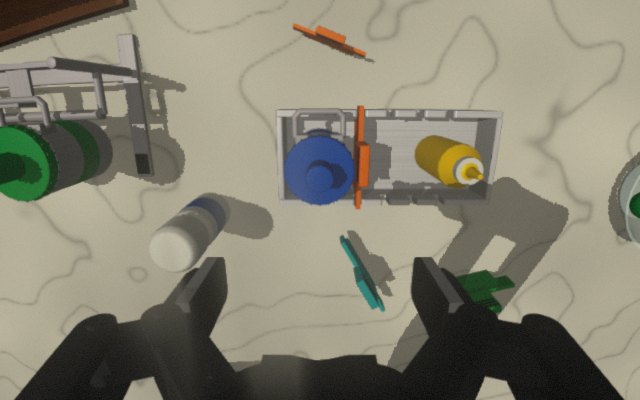

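View pics/s16.png

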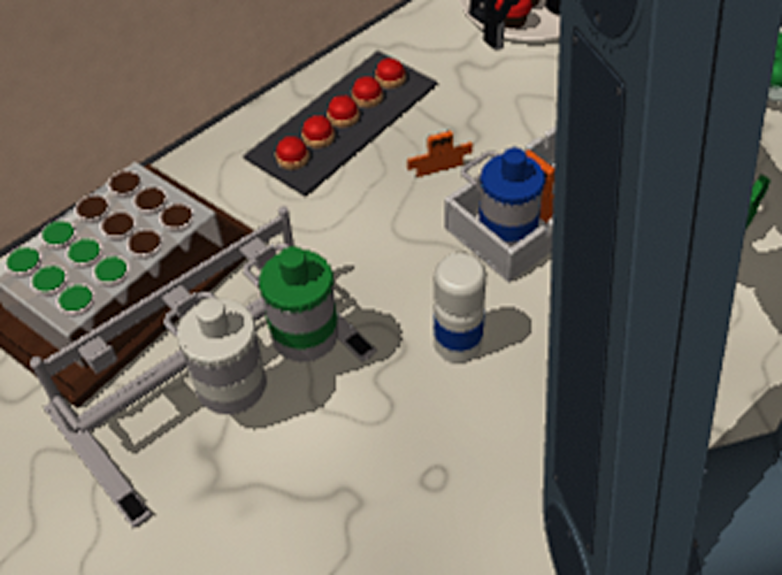

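The lid centre (320,169), knob top (320,177) and divider ends (361,106)/(358,208) match the predicted seated pixels. White and green still hang, and both bottles are where they started. Handing in.

```bash
python3 - <<'E'
from h import *
from workcell import ctrl
state();print(ctrl.close_job());state()
E
```

```text
24.5 [ 517.3 -170.6  333.7] [-1.7995e+02  1.1000e-01 -4.7000e+00] [-0.5  0.5 -0.2] 85.5
the job is handed in; nothing more can be done
None
the job is handed in; nothing more can be done
```

The job is handed in at 24.5 s of the 64 s allowed; closing it reports no verdict. I moved the orange divider one notch pair towards the squeeze bottle. I then lifted the blue canister off its hook by its knob, set it down in the widened bay and let go of both.

- **Divider:** its ends and tab appear within about 1–2 pixels of where a fully seated divider should show. It was released at the same tool height (71.7 mm) as when it was first gripped.
- **Blue canister:** its lid and knob centres appear within about 1 pixel of an upright canister at the bay's centre. The vertical force turned from −2.2 to +2.3 N at 125.1 mm, near the expected floor contact of 124.4 mm.
- **Everything else:** the white and green canisters still hang and both bottles stand in place. I judged this by eye in the last pictures, not by measurement. The gripper is open, clear at a height of 333 mm, and reads no force.

Two measurements disagreed:
- **Blue canister on its hook:** estimates differed by up to 5 mm between the top and wrist cameras, so I took close-up views before gripping.
- **Rack outer corners:** they fitted about 3 pixels off when I measured the rack. I centred the canister between divider and end wall by eye, to about 2 mm.

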